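# Set the warming plate's dial by fingertip and start it

## Task

Warm the honey: with a fingertip, turn the big knurled dial of the warming plate clockwise until it rests in the click at the triangle mark, without ever going on into the click beyond it. Then press the round start button fully in and let it come back out. Do not press the button before the dial is set, and leave the honey jar, the mug and the teaspoon where they stand: nothing is picked up.

Things in the scene. Friction and masses are not known exactly. Their poses are not given: they have to be found in the camera images.
- warmer: Electric warming plate: grey box 180 (x) x 320 (y) x 45 mm high, fixed. Origin: centre of its underside on the table; long front side faces its own -x, towards the robot (yawed up to 20 deg), z up. On its flat top, in its own x, y: dial at 0, +80 mm (left); start button at -60, -20; hot plate, 110 mm wide, 3 mm thick, at +20, -95 with the honey jar on it.
- dial_centre (a point): Centre of the dial's flat top face, on its vertical axis, 67 mm above the table; axes as the warmer's (does not turn). The dial: black disc, 103 mm wide (too wide to pinch), 22 mm high, knurled rim, smooth top. A fingertip pressed on the top with 5 to 10 N, some 35 mm off the axis, and led round it turns it by friction, slipping a little at each click.
- heat_dial (a joint): Dial angle, rad, growing clockwise seen from above. Six clicks (detents) 0.524 apart: 0, 0.524, 1.047, 1.571, 2.094, 2.618; the triangle mark is 1.571. Starts in one of the first three. 0.03 to 0.05 N m carries it over a click; let go, it snaps to the nearest click.
- triangle_mark (a point): Centre of the flat black triangle, about 18 mm long, on the warmer's top, 70 mm from the dial's axis, 15 degrees to the right of the warmer's +x seen from there. It is the fourth from the left of six marks round the far side of the dial, one for each click; the others are 8 mm dots.
- start_button_top (a point): Centre of the top of the round white start button (26 mm wide, in a black collar), facing up. Pressing it straight down 6 mm takes 4 N; a spring brings it back.
- start_button (a joint): Travel of the start button, m: 0 out, 0.006 fully in.
- honey_jar: Loose honey jar, red lid, 60 mm wide, 85 mm high, standing on the hot plate. Origin at the centre of its underside. Leave it alone.
- mug: Loose white mug, 82 mm wide (118 with handle), 94 mm high, standing left of the work. Origin under its middle on the table. Leave it alone.
- teaspoon: Loose teaspoon, 130 mm long, 11 mm high, lying on the table left of the warmer. Leave it alone.
- pointer (a point): Outer end of the painted white pointer line (22 mm long, near the rim) on the dial's top, 48 mm from its axis; turns with the dial. At dial angle 0 it points 75 degrees to the left of the warmer's own +x.

How it is judged:
On the way, in this order (a step that is already met when the one before it is completed fails the run):
1. the fingers press on the warming plate's dial while it is still short of the triangle mark (contact force between the fingers and warmer above 0.5 N and value of joint heat_dial below 1.4 rad), for 0.05 s.
2. the dial rests in the click at the triangle mark (value of joint heat_dial between 1.47 and 1.67 rad and value of joint start_button below 0.001 m), for 0.2 s.
3. the start button is pressed fully in (value of joint heat_dial between 1.47 and 1.67 rad and value of joint start_button above 0.0045 m), for 0.05 s.
At the end, for the whole second after the job is handed in: The dial rests within 0.1 rad of 1.571 (the click at the triangle mark), the start button is back out (under 1.5 mm), and the honey jar stands upright at rest; jar, mug and teaspoon are within 20 mm of where they started (value of joint heat_dial between 1.47 and 1.67 rad and value of joint start_button below 0.0015 m and angle between honey_jar's own z axis and vertical below 0.1 rad and linear speed of honey_jar below 0.02 m/s and not (distance of honey_jar from where it was at the start of the episode above 0.02 m) and not (distance of mug from where it was at the start of the episode above 0.02 m) and not (distance of teaspoon from where it was at the start of the episode above 0.02 m)); the robot touches nothing.
It fails at once if the dial is turned on past the triangle mark into the next click (value of joint heat_dial above 1.85 rad).
It fails at once if the button is pressed before or while the dial is off the triangle mark (value of joint start_button above 0.003 m and not (value of joint heat_dial between 1.42 and 1.72 rad)).
It fails at once if the honey jar is tipped or lifted (angle between honey_jar's own z axis and vertical above 0.2 rad or z of honey_jar in the frame of warmer above 0.06 m).
It fails at once if the honey jar, mug or teaspoon is shifted or carried off by more than 20 mm (distance of any of honey_jar, mug, teaspoon from where it was at the start of the episode above 0.02 m).
It also fails if it takes over 45 s, if anything falls off the work surface, if the arm or the gripper's body presses on something with over 40 N, if the wrist force passes 120 N, or if a joint passes its speed limit or range.

## Robot

A 7-joint arm with a two-finger parallel gripper is mounted at the origin on a cart in front of the work surface, level with it; the furniture and walls round the work are solid. World frame = base frame: x ahead of the robot, y to its left, z up, the work surface at z = 0. Lengths are in m, angles in rad, forces in N, time in s.
With the tool pointing down it reaches from about 0.4 to 0.85 m from the base axis. Payload 10.4 kg.
Tool frame: the origin (TCP) lies on the centre line of the jaws, within the pads' length; the fingertips stand 11 mm ahead of it and the grasp point (between the pads) lies 8 mm behind it; z points along the fingers, y is the line along which they close (so a half turn about z gives the same grasp; the last joint's range is limited). The gripper opens to 87 mm and grips with 3 to 60 N. Pads are 19 mm wide; open, the fingers measure 117 mm over their backs; the gripper's body (75 mm by 190 mm) begins 51 mm behind the grasp point.
Start: joints at [1.084, 0.332, -0.065, 1.46, 0.022, 1.35, -0.088], TCP at [0.28, -0.559, 0.234] pointing down, gripper open.
Joint ranges: [-2.6, 2.6], [-0.5, 2.12], [-1.47, 1.34], [0.16, 2.42], [-1.27, 4.41], [0.06, 2.06], [-2.6, 2.6]. Speed limits (rad/s): [2.22, 2.22, 2.79, 2.79, 3.14, 3.14, 3.14].

## Interface

Orientations are given as a unit quaternion [x, y, z, w].
In Python, from bench import r gives the robot as it stands.
- The arm moves only by the shell command python3 -m pendant 'ROWS' [OPENING] [FORCE]. ROWS is JSON, a list of rows, each a list of 4 numbers: the shift along the tool's x, y, z in m, then the turn about the tool's z in rad. A call has 1 to 8 rows; each row shifts and turns the commanded pose from where the row before left it, along the tool's axes as they then stand; what a row does not reach is not made up. A row lasts 1/12 s, in which the tool goes at most 41.7 mm and 7.16 degrees, less where a joint would pass 70% of its speed; a pose out of reach is approached as far as the arm can. A call with a gripper value outside its range is refused whole. OPENING is the opening, from 0 (shut) to 1 (fully open), set as the call begins (- or left out, the last holds). The fingers move at their own pace and stop on an object; FORCE is the grip in N (left out, the last holds). Time passes only in rows, so rows that do not move let the fingers close. It gives the time, the measured TCP pose, the force, the opening and the grip force at its end, in the units of the state.
- r.read_state(): the state, without advancing time (a new reading comes with each control period).
- r.camera(name): name is "scene" or "top" or "wrist"; returns a dict with "img" (400x640x3 uint8, red, green, blue), "camera_matrix" (3x3 intrinsics, pixels), "xyz" and "attitude" of the camera in the world. Camera axes: x right, y down, z forward; pixel columns grow to the right and rows downward; lengths in m; the calibration is good to about 2 mm. The wrist camera is an equidistant fisheye: a pixel r from the principal point sees the ray r / f radians off the axis. A picture is of the moment at which its call begins. There is no depth.
- r.close_job(): hands the job in; it is judged then, once.
Trained networks look in the newest picture that a camera, given by its name, has taken for a name from the list of things; names that differ only in an ending like _2 or _b are one class to them, and where a whole thing is asked for, a point or a joint stands for the part that bears it (a point fixed in the world has none). Each returns a list of dicts, best first, with "score" (0 to 1); they miss things now and then, are a little off and sometimes report something else, mostly with a low value. They report only what shows in the picture. A call takes as long as a camera call.
- r.outline_of(thing, camera): "mask" (400x640 bool, what is visible of it) and "bbox" ([centre column, centre row, width, height] in pixels, round what is visible of it).
The state is a dict: "time": time; "joint_positions": joint angles; "joint_vel": joint speeds; "joint_torque": joint torques, N m; "ee_pos": TCP position; "eef_rot": TCP orientation; "ft_force": force on the tool from outside, world axes, zero at the start; "torque": the same for the moment, N m; "width": finger opening in m; "grip_force": force on a finger pad.
Only numpy, scipy, OpenCV 4.12 (cv2) and the standard library are available. Lean on these libraries where they do the work, as an engineer would, in place of code of your own. Each camera call takes 0.05 s, during which the arm holds its last target. There are 200 camera calls.

## Working session

There is one attempt and no reset: what is moved stays moved. The work goes in short steps, Python scripts to look and compute and a shell command to move; the robot and the scene stay as the last step left them, time stands still between calls to the robot, and variables do not carry over. Pictures are saved under pics/ and viewed, at most 10 in all, crops included, and the job is handed in when it is done.

```bash
mkdir -p pics
cat > h.py <<'E'
import numpy as np,cv2
from scipy.spatial.transform import Rotation as R
from bench import r
def rot(a):
    a=np.array(a,float)
    return R.from_quat(a).as_matrix() if a.size==4 else a.reshape(3,3)
def ray(c,u,v):  # pinhole
    K=np.array(c["camera_matrix"]); d=rot(c["attitude"])@np.linalg.inv(K)@np.array([u,v,1.]); return np.array(c["xyz"]),d
def onz(c,u,v,z):
    o,d=ray(c,u,v); return o+d*(z-o[2])/d[2]
def proj(c,p):
    q=rot(c["attitude"]).T@(np.array(p)-np.array(c["xyz"])); q=np.array(c["camera_matrix"])@q; return q[:2]/q[2]
E
python3 - <<'E'
from h import *
s=r.read_state(); print(s["time"],s["ee_pos"],s["eef_rot"],s["width"],s["ft_force"])
for n in("top","scene"):
    c=r.camera(n); cv2.imwrite(f"pics/{n}0.png",c["img"][:,:,::-1]); print(n,c["xyz"],c["attitude"],c["camera_matrix"])
    for t,z in(("warmer",.045),("dial_centre",.067),("heat_dial",.067),("triangle_mark",.045),("start_button_top",.05),("pointer",.067),("honey_jar",.133),("mug",.094),("teaspoon",.005)):
        for o in r.outline_of(t,n)[:2]:
            b=o["bbox"]; print(t,round(o["score"],2),np.round(b,1),np.round(onz(c,b[0],b[1],z),4), int(o["mask"].sum()))
E
```

```text
0.0 [ 0.2794169  -0.55865904  0.23275187] [ 9.73224374e-01  2.29856072e-01 -2.08760411e-04 -6.78092449e-04] 0.08710319868075002 [ 0.14219572  0.3679427  -0.7610387 ]
top [ 0.23736415 -0.00131964  1.24820286] [ 0.70436167 -0.70417998  0.06413628 -0.06238376] [[404.12179952   0.         321.33898315]
 [  0.         404.12179952 195.27840772]
 [  0.           0.           1.        ]]
warmer 0.73 [373.1 172.1 113.3  78. ] [ 0.5274 -0.1626  0.045 ] 5708
dial_centre 0.82 [372.5 170.7 113.2  74.4] [ 0.5264 -0.158   0.067 ] 5644
heat_dial 0.61 [345.  161.1  31.8  32.7] [ 0.5561 -0.0756  0.067 ] 890
triangle_mark 0.66 [370.7 168.9 115.2  79.5] [ 0.5375 -0.1555  0.045 ] 5740
start_button_top 0.45 [375.1 185.    5.2   9.2] [ 0.4861 -0.1671  0.05  ] 34
pointer 0.6 [345.5 161.4  30.3  37. ] [ 0.5552 -0.0771  0.067 ] 902
honey_jar 0.61 [407.7 163.2  19.6  25.5] [ 0.5323 -0.25    0.133 ] 415
honey_jar 0.41 [371.2 168.1 114.4  78.1] [ 0.5178 -0.1457  0.133 ] 5487
mug 0.69 [231.2 227.2  42.5  31.8] [0.3535 0.2536 0.094 ] 877
teaspoon 0.68 [273.1 233.2  10.1  36.9] [0.344  0.1438 0.005 ] 130
scene [0
[... 362 characters left out ...]
 0.75 [297.4 169.2  42.8  24.6] [ 0.5553 -0.069   0.067 ] 995
heat_dial 0.16 [332.  274.8  55.3  29.9] [0.3099 0.1945 0.067 ] 314
triangle_mark 0.83 [317.1 178.9 130.5  74. ] [ 0.5096 -0.0861  0.045 ] 5293
start_button_top 0.44 [343.6 163.   11.9   6. ] [ 0.4871 -0.1813  0.05  ] 69
start_button_top 0.32 [297.5 170.3  35.   25.4] [ 0.5683 -0.0883  0.05  ] 914
pointer 0.67 [297.1 172.   40.3  26.2] [ 0.5486 -0.0576  0.067 ] 931
honey_jar 0.83 [340.4 133.2  17.8  32.9] [ 0.4982 -0.178   0.133 ] 648
mug 0.79 [279.1 300.6  48.6  79.9] [0.3393 0.3057 0.094 ] 3431
teaspoon 0.5 [332.8 275.8  58.   32. ] [0.3358 0.1424 0.005 ] 320
teaspoon 0.39 [319.9 178.6 128.1  74.5] [ 0.537  -0.1459  0.005 ] 5383
```

Run:
```python
import cv2,numpy as np
a=cv2.imread("pics/top0.png")[125:225,305:440]; a=cv2.resize(a,None,fx=5.5,fy=5.5,interpolation=cv2.INTER_CUBIC)
cv2.imwrite("pics/c1.png",a)
from h import *
c=r.camera("top"); 
for t in("warmer","triangle_mark"):
    m=r.outline_of(t,"top")[0]["mask"]; v,u=np.nonzero(m)
    P=np.array([onz(c,a,b,.045)[:2] for a,b in zip(u,v)]).astype(np.float32); print(cv2.minAreaRect(P))
w=r.camera("wrist"); print(w["xyz"],w["attitude"],w["camera_matrix"])
```

```text
((0.5366272330284119, -0.15734946727752686), (0.32041603326797485, 0.18707838654518127), 75.70698547363281)
((0.5381506681442261, -0.15924158692359924), (0.3216116726398468, 0.18632598221302032), 76.03402709960938)
[ 0.34552712 -0.52654448  0.38497091] [ 0.84279119 -0.52081592 -0.07126965  0.11564787] [[309.70691629   0.         321.00640823]
 [  0.         309.70691629 198.01221356]
 [  0.           0.           1.        ]]
```

View pics/c1.png

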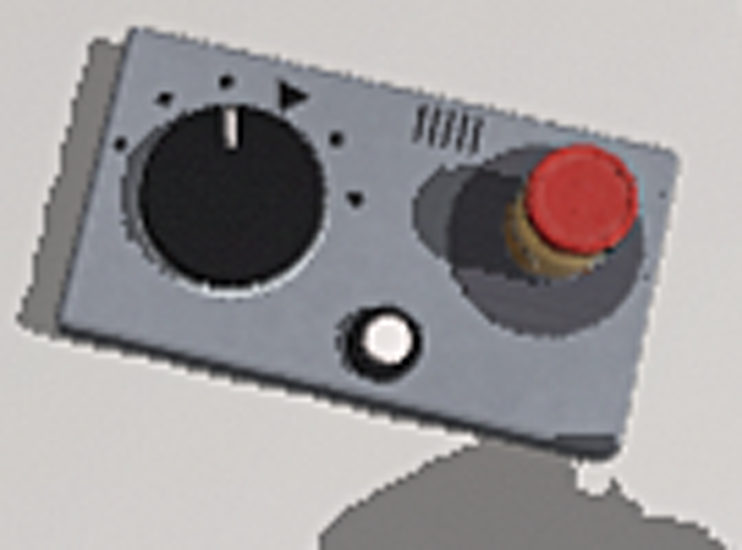

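View pics/scene0.png

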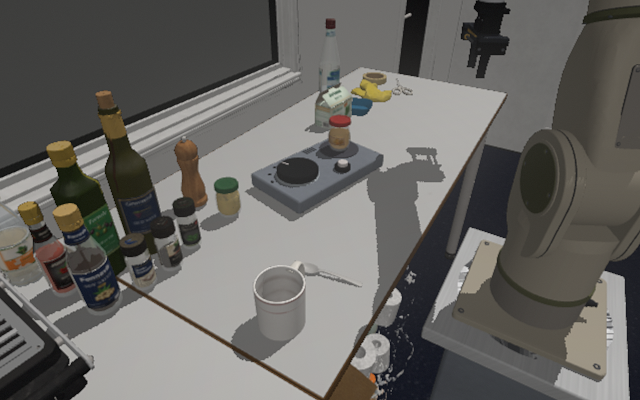

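```bash
cat > fit.py <<'E'
from h import *
from scipy.optimize import least_squares
c=r.camera("top")
f=lambda p:((np.array(p)+.5)/5.5-.5)+[305,125]
M=[(120,144),(165,98),(226,81),(290,95),(336,138),(355,199)]
P=np.array([onz(c,*f(m),.045)[:2] for m in M])
A=np.radians([75,45,15,-15,-45,-75])
g=lambda q:(np.c_[q[0]+.07*np.cos(A+q[2]),q[1]+.07*np.sin(A+q[2])]-P).ravel()
s=least_squares(g,[.55,-.08,-.2]); x,y,yw=s.x
print("dial",x,y,"yaw",np.degrees(yw)); print(np.round(g(s.x).reshape(-1,2)*1e3,1))
print("disc",onz(c,*f((234,195)),.065),"button",onz(c,*f((388,339)),.054),"jar",onz(c,*f((582,200)),.133))
W=lambda a,b:np.array([x,y])+R.from_euler('z',yw).as_matrix()[:2,:2]@[a,b-.08]
print("pred button",W(-.06,-.02),"plate",W(.02,-.095))
p=onz(c,*f((230,110)),.067); q=onz(c,*f((233,147)),.067)
for k in(p,q): print("pointer",np.degrees(np.arctan2(k[1]-y,k[0]-x)-yw),np.hypot(k[0]-x,k[1]-y))
s=r.read_state(); Rt=rot(s["eef_rot"]); print(Rt.round(3)); 
print(s["ee_pos"],"dial in tool",Rt.T@(np.array([x,y,.067])-s["ee_pos"]))
E
python3 fit.py
```

```text
dial 0.5618508461352075 -0.08162230991020779 yaw -13.665378865643643
[[ 0.5 -0.2]
 [-0.2  0.2]
 [-0.  -0.1]
 [-0.4  0.7]
 [-0.3 -0.1]
 [ 0.3 -0.4]]
disc [ 0.55995757 -0.08226053  0.065     ] button [ 0.48146933 -0.16656103  0.054     ] jar [ 0.53887119 -0.25792956  0.133     ]
pred button [ 0.47992422 -0.16461645] plate [ 0.53994075 -0.25639344]
pointer 15.107111414212598 0.04608660341362633
pointer 13.066245196759745 0.02487333076164855
[[ 0.894  0.447  0.   ]
 [ 0.447 -0.894 -0.   ]
 [ 0.     0.    -1.   ]]
[ 0.27961032 -0.5589837   0.23355728] dial in tool [ 0.46595263 -0.30070608  0.16655009]
```

```bash
python3 - <<'E'
from h import *
c=r.camera("scene")
for n,p in dict(carton=(333,130),grinder=(192,205),greenjar=(228,214),spice=(187,245),wine=(143,250),yellow=(375,98)).items(): print(n,onz(c,*p,0).round(3))
E
python3 -m pendant '[[0,0,0,0.122],[0,0,0,0.122],[0,0,0,0.122],[0,0,0,0.122],[0,0,0,0.122],[0,0,0,0.122],[0,0,0,0.122],[0,0,0,0.122]]' 0 20
```

```text
carton [ 0.659 -0.433  0.   ]
grinder [0.742 0.111 0.   ]
greenjar [0.644 0.093 0.   ]
spice [0.645 0.22  0.   ]
wine [0.711 0.279 0.   ]
yellow [ 0.661 -0.771  0.   ]
time: 1.97
ee_pos: [0.2796, -0.559, 0.2336]
eef_rot: [0.967, -0.256, 0.0, 0.0]
ft_force: [0.2, -1.3, -0.4]
width: 0.0417
grip_force: 0.0
```

```bash
python3 -m pendant '[[0,0,0,0.121],[0,0,0,0.121],[0,0,0,0.121],[0,0,0,0.12],[-0.02,-0.035,0,0],[-0.02,-0.035,0,0],[-0.02,-0.035,0,0],[-0.02,-0.035,0,0]]'
python3 -m pendant '[[-0.02,-0.035,0,0],[-0.02,-0.035,0,0],[-0.02,-0.035,0,0],[-0.02,-0.035,0,0],[-0.02,-0.035,0,0],[-0.02,-0.035,0,0],[-0.02,-0.035,0,0],[-0.02,-0.035,0,0]]'
python3 - <<'E'
from h import *
s=r.read_state(); Rt=rot(s["eef_rot"]); t=np.array([.562,-.082])+.035*np.array([np.cos(np.radians(123)),np.sin(np.radians(123))])
print(Rt.round(3),Rt.T@(np.array([*t,.083])-s["ee_pos"]),s["joint_positions"])
E
```

```text
time: 2.63
ee_pos: [0.354, -0.414, 0.2336]
eef_rot: [0.879, -0.477, 0.0, 0.0]
ft_force: [1.5, -0.7, -0.6]
width: 0.0007
grip_force: 0.0
time: 3.3
ee_pos: [0.5019, -0.1272, 0.234]
eef_rot: [0.879, -0.477, 0.0, -0.0]
ft_force: [0.7, -0.4, 0.8]
width: 0.0006
grip_force: 0.0
[[ 0.544 -0.839  0.001]
 [-0.839 -0.544 -0.   ]
 [ 0.001 -0.001 -1.   ]] [-0.04028203 -0.07491282  0.15096384] [ 0.38976702  0.1085661  -0.24644258  1.73134783  0.02762401  1.3041353
 -2.42869294]
```

```bash
python3 -m pendant '[[-0.018,-0.029,0,0],[-0.018,-0.029,0,0],[0,0,0.03,-0.1],[0,0,0.03,-0.1],[0,0,0.03,-0.1],[0,0,0.03,-0.1],[0,0,0.02,-0.1],[0,0,0,0]]'
python3 - <<'E'
from h import *
s=r.read_state(); Rt=rot(s["eef_rot"]); print(Rt.T@(np.array([.562,-.082,.078])-s["ee_pos"]),s["joint_positions"][6],Rt.round(4)[:,2],s["ft_force"])
E
```

```text
time: 3.97
ee_pos: [0.5276, -0.0671, 0.0894]
eef_rot: [0.97, -0.243, -0.003, 0.0]
ft_force: [-0.2, -0.2, -0.4]
width: 0.0008
grip_force: 0.0
[ 0.0374487  -0.00303733  0.01118391] -2.1056358169926335 [-0.0067  0.001  -1.    ] [-0.24849079 -0.16836073 -0.42294968]
```

```bash
python3 -m pendant '[[0.002,-0.003,0.004,0],[0,0,0.003,0],[0,0,0.002,0],[0,0,0.001,0],[0,0,0,0],[0,0,0,0]]'; python3 -m pendant '[[0,0,0.001,0],[0,0,0.001,0],[0,0,0,0]]'
```

```text
time: 4.47
ee_pos: [0.5339, -0.0657, 0.0842]
eef_rot: [0.969, -0.245, 0.001, 0.0]
ft_force: [-0.3, 0.6, 0.4]
width: 0.0003
grip_force: 0.0
time: 4.72
ee_pos: [0.5335, -0.0657, 0.0815]
eef_rot: [0.969, -0.245, 0.0, 0.0]
ft_force: [-0.6, 0.1, -0.7]
width: 0.0002
grip_force: 0.0
```

```bash
python3 -m pendant '[[-0.003,0,0.001,0],[0,0,0.001,0],[0,0,0.001,0],[0,0,0,0],[0,0,0,0]]'; python3 -m pendant '[[0,0,0.001,0],[0,0,0,0],[0,0,0,0]]'
```

```text
time: 5.13
ee_pos: [0.5309, -0.0642, 0.0785]
eef_rot: [0.97, -0.245, 0.0, 0.0]
ft_force: [0.2, -0.5, -0.4]
width: 0.0003
grip_force: 0.0
time: 5.38
ee_pos: [0.5311, -0.064, 0.0784]
eef_rot: [0.97, -0.245, 0.0, 0.0]
ft_force: [-3.8, 0.7, 9.9]
width: 0.0005
grip_force: 4.8
```

```bash
python3 -m pendant '[[0,-0.00175,0,0.05],[0,-0.00175,0,0.05],[0,-0.00175,0,0.05]]'; python3 -m pendant '[[0,-0.00175,0,0.05],[0,-0.00175,0,0.05],[0.0003,-0.00175,0,0.05],[0,0,0,0]]'
python3 - <<'E'
from h import *
s=r.read_state(); Rt=rot(s["eef_rot"]); print(Rt.T@(np.array([.562,-.082,.078])-s["ee_pos"]),s["joint_positions"][6],s["ft_force"])
w=r.camera("wrist"); cv2.imwrite("pics/w1.png",w["img"][:,:,::-1])
E
```

```text
time: 5.63
ee_pos: [0.5341, -0.0595, 0.0784]
eef_rot: [0.948, -0.318, 0.0, -0.0]
ft_force: [-1.5, -0.0, 8.6]
width: 0.0005
grip_force: 4.0
time: 5.97
ee_pos: [0.538, -0.0553, 0.0784]
eef_rot: [0.921, -0.388, 0.001, -0.0]
ft_force: [-2.0, 1.6, 7.8]
width: 0.0002
grip_force: 3.9
[0.03592518 0.00146833 0.00039058] -2.433173073897306 [-2.03546567  1.63300902  7.75677924]
```

View pics/w1.png

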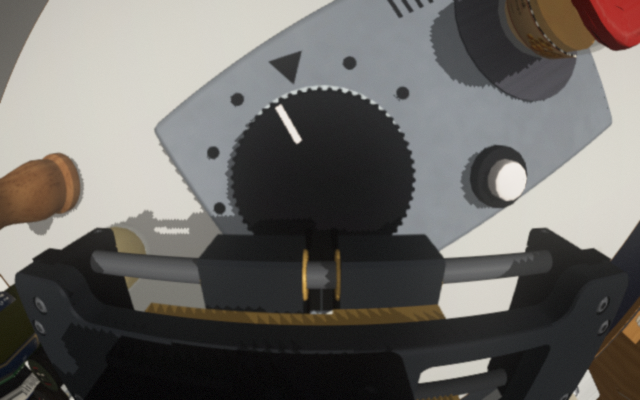

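```bash
python3 -m pendant '[[0.0001,-0.0018,0,0.02],[0.0001,-0.0018,0,0.02],[0.0002,-0.0018,0,0.02],[0.0004,-0.0017,0,0.02],[0.0005,-0.0017,0,0],[0,0,0,0]]'
python3 - <<'E'
from h import *
s=r.read_state(); Rt=rot(s["eef_rot"]); print(Rt.T@(np.array([.562,-.082,.078])-s["ee_pos"]),s["joint_positions"][6],s["ft_force"])
w=r.camera("wrist"); cv2.imwrite("pics/w2.png",w["img"][:300,120:560,::-1])
E
```

```text
time: 6.52
ee_pos: [0.5454, -0.0506, 0.0784]
eef_rot: [0.906, -0.424, 0.001, -0.0]
ft_force: [-0.9, 0.9, 7.9]
width: 0.0003
grip_force: 3.8
[0.03475505 0.00736329 0.00040545] -2.5176352567429516 [-0.8848801   0.85291654  7.92703494]
```

View pics/w2.png

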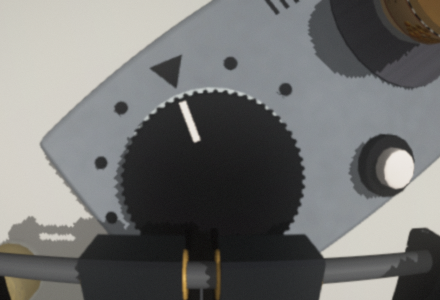

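```bash
python3 -m pendant '[[0,0,-0.01,0],[0,0,-0.02,0],[0,0,-0.03,0],[0,0,-0.03,0],[0,0,-0.02,0],[0,0,0,0]]'
python3 - <<'E'
from h import *
s=r.read_state(); Rt=rot(s["eef_rot"]); print(s["ft_force"],[Rt.T@(np.array([*p,.066])-s["ee_pos"]) for p in((.480,-.165),(.4815,-.1666))])
w=r.camera("wrist"); cv2.imwrite("pics/w3.png",w["img"][:,:,::-1])
print(w["xyz"],w["attitude"])
E
```

```text
time: 7.07
ee_pos: [0.5468, -0.051, 0.1929]
eef_rot: [0.906, -0.424, 0.004, -0.001]
ft_force: [0.6, -0.4, 0.2]
width: 0.0006
grip_force: 0.0
[ 0.61422556 -0.36998989  0.20996824] [array([0.04400191, 0.12499729, 0.12645398]), array([0.04619139, 0.12487078, 0.12646643])]
[ 0.59286043 -0.10838535  0.34464262] [-0.33812514  0.93156893  0.12665658 -0.04253043]
```

View pics/w3.png

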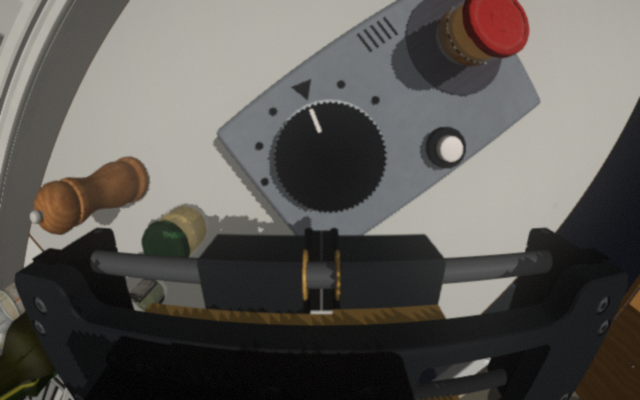

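```bash
python3 -m pendant '[[0.011,0.031,0,0],[0.011,0.031,0,0],[0.011,0.031,0,0],[0.011,0.031,0,0],[0,0,0.03,-0.05],[0,0,0.03,-0.05],[0,0,0.03,0],[0,0,0,0]]'
python3 - <<'E'
from h import *
s=r.read_state(); Rt=rot(s["eef_rot"]); print(s["ft_force"],s["joint_positions"][6],[Rt.T@(np.array([*p,.066])-s["ee_pos"]) for p in((.480,-.165),(.4815,-.1666))])
for n,z in(("top",.056),("scene",.056)):
    c=r.camera(n); print(proj(c,[.4805,-.1655,z]))
    for o in r.outline_of("start_button_top",n)[:2]: print(n,o["score"],o["bbox"])
cv2.imwrite("pics/s2.png",cv2.resize(c["img"][90:240,230:410,::-1],None,fx=4,fy=4,interpolation=cv2.INTER_CUBIC))
E
```

```text
time: 7.78
ee_pos: [0.4734, -0.1633, 0.0917]
eef_rot: [0.926, -0.378, -0.005, 0.0]
ft_force: [-0.6, 1.3, -0.5]
width: 0.0005
grip_force: 0.0
[-0.62815773  1.34860327 -0.54345823] -2.146013052973369 [array([ 0.00611602, -0.00350879,  0.02566904]), array([ 0.00830716, -0.00341626,  0.02565062])]
[374.8803917  186.40956085]
[343.07703921 164.26626108]
scene 0.59 [343.4, 164.2, 10.4, 6.7]
scene 0.22 [318.4, 176.4, 129.0, 73.5]
```

View pics/s2.png

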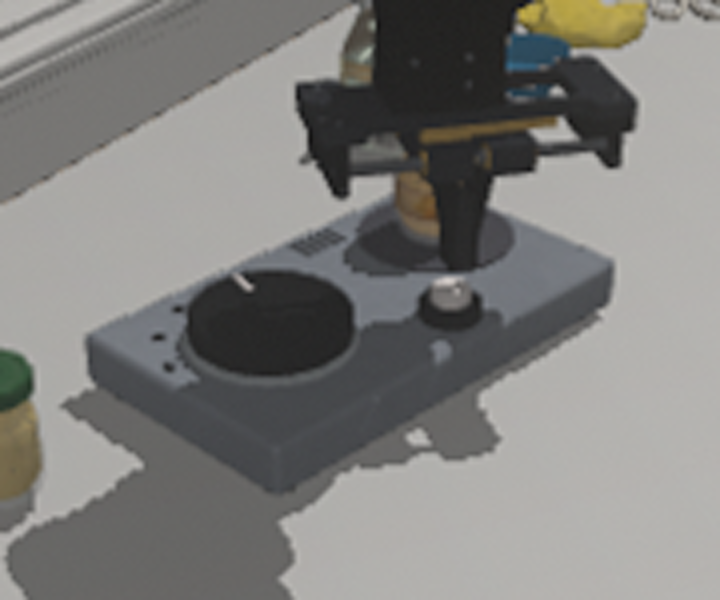

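```bash
python3 -m pendant '[[0.007,-0.0035,0,0],[0,0,0.006,0],[0,0,0.006,0],[0,0,0.003,0],[0,0,0,0],[0,0,0,0]]'; python3 -m pendant '[[0,0,0.003,0],[0,0,0.002,0],[0,0,0,0]]'
python3 - <<'E'
from h import *
s=r.read_state(); Rt=rot(s["eef_rot"]); print(s["ee_pos"],s["ft_force"],Rt.T@(np.array([.4805,-.1655,.066])-s["ee_pos"]))
E
```

```text
time: 8.48
ee_pos: [0.4848, -0.1664, 0.0823]
eef_rot: [0.926, -0.378, -0.0, 0.0]
ft_force: [0.2, -0.1, 0.7]
width: 0.0007
grip_force: 0.0
time: 8.73
ee_pos: [0.4852, -0.1666, 0.0774]
eef_rot: [0.926, -0.378, 0.0, 0.0]
ft_force: [0.1, 0.2, 2.0]
width: 0.0005
grip_force: 0.8
[ 0.4851683  -0.16660183  0.07741271] [0.11335387 0.21875055 2.02818049] [-0.00410992  0.00248173  0.01141081]
```

```bash
python3 -m pendant '[[0,0,-0.003,0],[-0.004,0.0025,0,0],[0,0,0.003,0],[0,0,0.001,0],[0,0,0.001,0],[0,0,0,0]]'; python3 -m pendant '[[0,0,0.001,0],[0,0,0.001,0],[0,0,0,0]]'
```

```text
time: 9.23
ee_pos: [0.4801, -0.1656, 0.0753]
eef_rot: [0.926, -0.378, -0.0, 0.0]
ft_force: [-1.8, 0.0, 1.9]
width: 0.0004
grip_force: 1.2
time: 9.48
ee_pos: [0.4803, -0.1656, 0.0734]
eef_rot: [0.926, -0.378, -0.0, 0.0]
ft_force: [-2.1, 0.5, 2.9]
width: 0.0004
grip_force: 1.7
```

```bash
python3 -m pendant '[[0,0,0.001,0],[0,0,0.001,0],[0,0,0,0]]'; python3 -m pendant '[[0,0,0.0007,0],[0,0,0.0007,0],[0,0,0,0]]'
```

```text
time: 9.73
ee_pos: [0.4804, -0.1656, 0.0723]
eef_rot: [0.926, -0.378, -0.0, 0.0]
ft_force: [-6.3, 1.1, 12.0]
width: -0.0001
grip_force: 6.2
time: 9.98
ee_pos: [0.4805, -0.1656, 0.072]
eef_rot: [0.926, -0.378, 0.0, 0.0]
ft_force: [-11.8, 2.5, 26.2]
width: 0.0004
grip_force: 13.0
```

```bash
python3 -m pendant '[[0,0,-0.003,0],[0,0,-0.01,0],[0,0,-0.03,0],[0,0,-0.04,0],[0,0,-0.04,0],[0,0,-0.03,0],[0,0,0,0],[0,0,0,0]]'
python3 - <<'E'
from h import *
w=r.camera("wrist"); cv2.imwrite("pics/w4.png",w["img"][:,:,::-1])
c=r.camera("scene"); cv2.imwrite("pics/s4.png",cv2.resize(c["img"][90:240,230:410,::-1],None,fx=4,fy=4,interpolation=cv2.INTER_CUBIC))
print(r.read_state()["ft_force"])
E
```

```text
time: 10.65
ee_pos: [0.4816, -0.1657, 0.2253]
eef_rot: [0.926, -0.378, 0.002, -0.0]
ft_force: [-0.4, -0.3, -1.2]
width: 0.0004
grip_force: 0.0
[ 0.38037452 -0.17180974 -0.50576212]
```

View pics/w4.png

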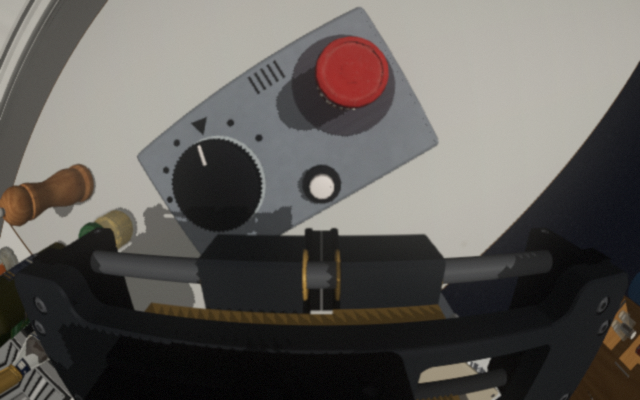

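View pics/s4.png

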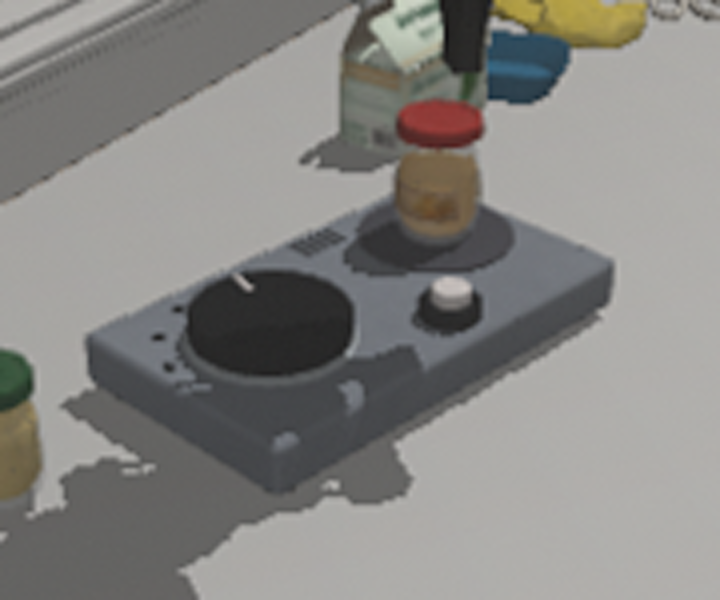

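The wrist picture shows the pointer (202,155) lined up with the triangle (200,126) and the button (322,187) back out. The jar is still standing on the hot plate and the arm is clear of everything.

```bash
python3 -c "
from bench import r
print(r.close_job())"
```

```text
the job is handed in; nothing more can be done
None
```

I turned the dial one click clockwise to the triangle mark, then pressed the start button fully in and it came back out; the jar still stands on the hot plate and nothing was picked up. The job is handed in, but it returned no verdict.

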